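# Lock the carry post into the spice caddy and hold it up level

## Task

Get the spice caddy ready to carry: take its carry post from the white utensil block, stand it fully home in the open chuck in the middle of the caddy, and swing the red lever clockwise, practically as far as it goes, so that the jaws are tight on the post. Then take the post by its grip, lift the caddy by it at least 10 cm clear of its mat, level and with all four tubs in place, and hold it there quite still for three seconds. Finish while still holding it up; touch the caddy by nothing but the post once it is up, and leave the other things on the table alone.

Things in the scene. Friction and masses are not known exactly. Their poses are not given: they have to be found in the camera images.
- caddy: steel tray with 2 x 2 compartments, 190 x 216 x 24 mm (x, y, z), origin at the centre of its underside, z up; a rubber mat's raised edge keeps it from turning. A three-jaw twist chuck stands on its middle: bore floor 9 mm, nose 56 mm above the origin. About 0.9 kg with tubs, chuck and post, balanced about the chuck. Highest point: the lever's red tab, 92 mm
- chuck_mouth (a point): centre of the chuck's nose, on the chuck's axis, 56 mm above the caddy's origin; the opening is 28 mm wide in the nose and 23 mm between the three open jaws (jaws from 23 to 51 mm above the caddy's origin)
- chuck_sleeve (a joint): angle of the steel chuck sleeve with its lever, rad: 0 open, grows as the lever swings clockwise seen from above, stop at 1.6; starts at 0 to 0.3. Its three jaws move in by 3.2 mm per rad: they meet the 16 mm post at about 1.1. Tight when swung to 1.4 or more (let go, it eases back to about 1.35); it stays there. The tab takes about 1.5 N, to tighten some 3 to 5 N
- lever_tab (a point): grip point of the upright red tab at the lever's end, 85 mm from the chuck's axis, 80 mm above the caddy's origin. Tab: 12 mm thick along its path, 22 mm along the lever, from 60 to 92 mm above the caddy's origin; the steel arm below it is 11 mm wide and passes over the tubs. The open lever points to the caddy's own (-0.70, -0.71), on the near side
- carry_post: carry post of the caddy, standing upright in the utensil block: a 16 mm steel rod with a chamfered foot and a black ribbed round hand grip of 24 mm diameter from 88 mm to its top at 150 mm; origin at the centre of its foot, z up along the post; 70 g
- utensil_block: white plastic block, 60 x 110 x 60 mm, origin at the centre of its underside, fixed. The post stands in a 19 mm hole 25 mm to the block's +y, 50 mm deep (floor 10 mm above the table); a small cake tester with a red knob, top 78 mm above the table, is fixed 28 mm to its -y
- service_mat: black rubber mat, 215 x 241 mm, fixed, 3 mm thick with an edge 9 mm high; origin at the centre of its underside on the table. The caddy stands on it with 3.5 mm play to the edge
- spice_tub_a: orange spice tub, 81 mm wide, 45 mm high, standing loose in one of the caddy's compartments; its top is at most 49 mm above the caddy's origin; origin at the centre of its underside, 4 mm above the caddy's origin
- spice_tub_b: orange spice tub, 81 mm wide, 45 mm high, standing loose in one of the caddy's compartments; its top is at most 49 mm above the caddy's origin; origin at the centre of its underside, 4 mm above the caddy's origin
- herb_tub_a: green herb tub, 63 mm wide, 39 mm high, standing loose in one of the caddy's compartments; its top is at most 49 mm above the caddy's origin; origin at the centre of its underside, 4 mm above the caddy's origin
- herb_tub_b: green herb tub, 63 mm wide, 39 mm high, standing loose in one of the caddy's compartments; its top is at most 49 mm above the caddy's origin; origin at the centre of its underside, 4 mm above the caddy's origin
- kraft_pot: brown paper tub with a lid, 116 mm wide, 57 mm high, a bystander on the right; leave it alone
- pepper_shaker: glass shaker with a steel cap and red-brown filling, 38 mm wide, 85 mm high, a bystander behind the utensil block; leave it alone
- minute_timer: white wind-up kitchen timer with a red dial, 64x64x38 mm, a bystander on the right; leave it alone
There are look-alikes about, which are no part of the job. What is shaped like the carry_post but orange or purple is not meant.

How it is judged:
By the outcome, as a careful person would: the job done as asked, in the order asked, and still so for the second after the job is handed in, while the arm keeps its last pose, push and grip.
It also fails if it takes over 72 s, if anything falls off the work surface, if the arm or the gripper's body presses on something with over 40 N, if the wrist force passes 120 N, or if a joint passes its speed limit or range.

## Robot

A 7-joint arm with a two-finger parallel gripper is mounted at the origin on a cart in front of the work surface, level with it; the furniture and walls round the work are solid. World frame = base frame: x ahead of the robot, y to its left, z up, the work surface at z = 0. Lengths are in m, angles in degrees, forces in N, time in s.
With the tool pointing down it reaches from about 0.4 to 0.875 m from the base axis. Payload 4.4 kg.
Tool frame: the origin (TCP) lies midway between the tips of the shut fingers; the grasp point (between the pads) lies 19 mm behind it (hold_point_z is the distance from the TCP to the grasp point, in m); z points along the fingers, y is the direction in which the jaws open and shut (so a half turn about z gives the same grasp; the last joint's range is limited). The gripper opens to 85 mm and grips with 20 to 120 N. Pads are 22 mm wide; open, the fingers measure 114 mm over their backs; the gripper's body (76 mm by 85 mm) begins 54 mm behind the grasp point. The pads swing forward as they close: fully open they stand 13 mm farther back than shut.
Start: joints at [-75.275, 36.005, 2.206, 86.941, -1.547, 57.084, -1.146], TCP at [0.206, 0.616, 0.208] pointing down, gripper open.
Joint ranges: [-175.42, 175.42], [-21.48, 121.26], [-71.46, 75.88], [10.55, 141.38], [-63.04, 243.04], [13.31, 113.54], [-168.57, 168.57]. Speed limits (degrees/s): [147.25, 147.25, 180, 180, 180, 180, 180].

## Interface

Orientations are given as [roll, pitch, yaw] about the fixed x, y, z axes, in that order (R = Rz(yaw) Ry(pitch) Rx(roll)).
In Python, from rig import * gives the robot as it stands.
- The arm moves only by the tool play_rows, never from a script. Its argument "moves" is a list of rows, each a list of 7 numbers: the opening, from 0 (shut) to 1 (fully open), then the shift along the tool's x, y, z in mm, then the turn, a rotation vector about the tool's x, y, z in rad. A call has exactly 8 rows; each row is the pose to reach, as a shift and turn from the pose commanded when the call began, along the tool's axes at that moment; what a row does not reach only later rows make up. A row lasts 1/8 s, in which the tool goes at most 62.5 mm and 10.7 degrees, less where a joint would pass 70% of its speed; a pose out of reach is approached as far as the arm can. A call with a gripper value outside its range is refused whole. The fingers move at their own pace and stop on an object; "grip_force" is the grip in N (left out, the last holds). Time passes only in rows, so rows that repeat a pose let the fingers close, or fill a call up. It gives the time, the measured TCP pose, the force and the opening at its end, in the units of the state.
- get_obs(): the state, without advancing time (a new reading comes with each control period).
- read_camera(name): name is "scene" or "top" or "wrist"; returns (picture, depth): 400x640x3 uint8, red, green, blue; 400x640 float32, m along the optical axis (not along the pixel's ray), 0 where there is no reading.
- camera_info(name): a dict with "mtx" (3x3 intrinsics, pixels), "pose" (4x4, takes a point from camera to world coordinates). Camera axes: x right, y down, z forward; pixel columns grow to the right and rows downward; lengths in m; the calibration is good to about 2 mm. A picture is of the moment at which its call begins: read the wrist's pose just before it. camera_info takes no time and is no camera call; for the wrist camera it gives the pose at the moment of the call.
- close_job(): hands the job in, once; it reports no verdict.
Trained networks look in the newest picture that a camera, given by its name, has taken for a name from the list of things; names that differ only in an ending like _2 or _b are one class to them, and where a whole thing is asked for, a point or a joint stands for the part that bears it (a point fixed in the world has none). Each returns a list of dicts, best first, with "score" (0 to 1); they miss things now and then, are a little off and sometimes report something else, mostly with a low value. They report only what shows in the picture. A call takes as long as a camera call. They do not tell look-alikes from the thing itself.
- find_in(camera, target): "xyz" ([x, y, z] in m, in world coordinates, good to about 4 mm: the middle of the surface that is visible of it).
- silhouettes(camera, target): "pixels" (400x640 bool, what is visible of it).
The state is a dict: "time_s": time; "joint_positions": joint angles; "joint_velocities": joint speeds; "joint_efforts": joint torques, N m; "ee_pos": TCP position; "orientation": TCP orientation; "contact_force": force on the tool from outside, world axes, zero at the start; "wrist_torque": the same for the moment, N m; "finger_gap": opening from 0.0 (shut) to 1.0 (fully open).
Only numpy, scipy, OpenCV 4.12 (cv2) and the standard library are available. Lean on these libraries where they do the work, as an engineer would, in place of code of your own. Each camera call takes 0.05 s, during which the arm holds its last target.

## Working session

There is one attempt and no reset: what is moved stays moved. The work goes in short steps, Python scripts to look and compute and a tool call to move; the robot and the scene stay as the last step left them, time stands still between calls to the robot, and variables do not carry over. Pictures are saved under pics/ and viewed, and the job is handed in when it is done.

Besides the shell and the picture viewer there is one more tool, called after "Request:" as name(argument=value, ...) on one line, values as JSON. play_rows: Moves the arm, as the interface text tells. Its arguments: {"type":"object","properties":{"moves":{"type":"array"},"grip_force":{"type":"number"}},"required":["moves"]}

```bash
mkdir -p pics; ls; python3 - <<'E'
from rig import *
import cv2
print(get_obs())
for n in ("scene","top"):
    p,d=read_camera(n); cv2.imwrite(f"pics/{n}0.png",p[:,:,::-1]); 
    import numpy as np; np.savez(f"{n}0.npz",p=p,d=d,**camera_info(n)); print(n,camera_info(n))
E
```

```text
pics
{'time_s': 0.0, 'joint_positions': array([-75.27508839,  36.05807511,   2.20307148,  86.99726655,
        -1.54794666,  57.08412047,  -1.1442858 ]), 'joint_velocities': array([ 0.1265492 , -0.11657328, -0.01709288,  0.01785622,  0.03661537,
        0.04398841,  0.16511091]), 'joint_efforts': array([-1.12864978e-03, -5.63401330e+01,  1.22603148e+00, -1.93438429e+01,
        1.10701629e-02,  1.08173027e-02,  7.50075799e-06]), 'ee_pos': array([0.2059509 , 0.61578926, 0.20679174]), 'orientation': array([-1.79890230e+02,  9.29259242e-04,  1.61505695e+02]), 'contact_force': array([-0.39620196,  0.32726074, -0.01008542]), 'wrist_torque': array([-0.02553073,  0.00725011, -0.0404827 ]), 'finger_gap': 1.0000808238664705}
scene {'mtx': array([[518.16992119,   0.        , 324.29706925],
       [  0.        , 518.16992119, 198.76605733],
       [  0.        ,   0.        ,   1.        ]]), 'pose': array([[ 0.63047751, -0.60213562,  0.48982732, -0.15234207],
       [-0.77613731, -0.48055551,  0.40826129, -0.58528807],
       [-0.01043945, -0.63757282, -0.77031936,  1.1692536 ],
       [ 0.        ,  0.        ,  0.        ,  1.        ]])}
top {'mtx': array([[437.31568753,   0.        , 320.69193755],
       [  0.        , 437.31568753, 200.90916937],
       [  0.        ,   0.        ,   1.        ]]), 'pose': array([[ 4.35546159e-03, -9.84148714e-01,  1.77291678e-01,
         3.22870019e-01],
       [-9.99979817e-01, -5.10650897e-03, -3.78015800e-03,
         1.12174739e-03],
       [ 4.62557918e-03, -1.77271635e-01, -9.84151092e-01,
         1.35154936e+00],
       [ 0.00000000e+00,  0.00000000e+00,  0.00000000e+00,
         1.00000000e+00]])}
```

View pics/scene0.png

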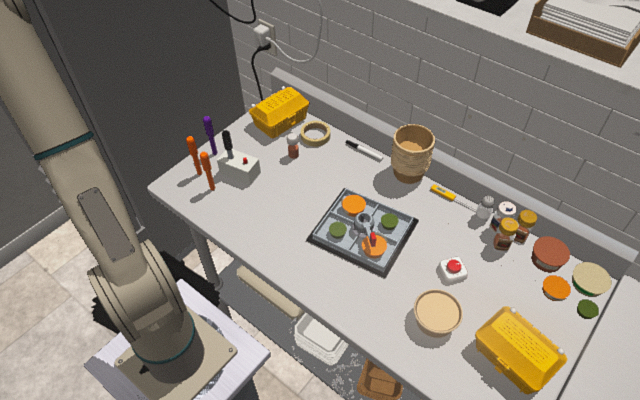

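View pics/top0.png

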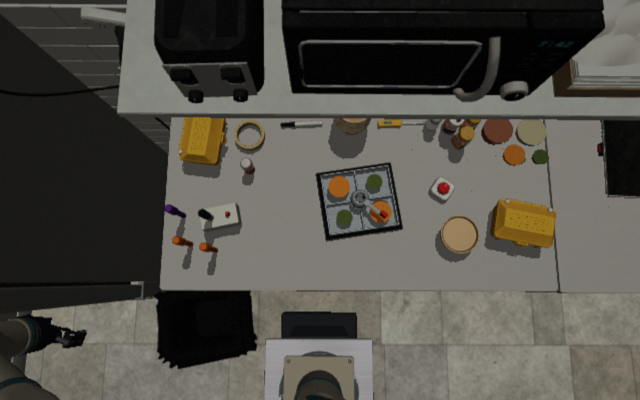

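```bash
cat > h.py <<'E'
import numpy as np, cv2
from rig import *
def grab(n,tag):
    ci=camera_info(n); p,d=read_camera(n); cv2.imwrite(f"pics/{tag}.png",p[:,:,::-1]); np.savez(f"{tag}.npz",p=p,d=d,**ci); return p,d,ci
def cloud(d,ci):
    v,u=np.mgrid[:400,:640]; K=ci["mtx"]; X=np.stack([(u-K[0,2])*d/K[0,0],(v-K[1,2])*d/K[1,1],d],-1)
    T=ci["pose"]; W=X@T[:3,:3].T+T[:3,3]; W[d<=0]=np.nan; return W
def crop(p,x0,x1,y0,y1,f,name):
    cv2.imwrite(f"pics/{name}.png",cv2.resize(p[y0:y1,x0:x1,::-1],None,fx=f,fy=f,interpolation=cv2.INTER_CUBIC))
E
python3 - <<'E'
from h import *
z=dict(np.load("scene0.npz")); t=dict(np.load("top0.npz"))
a=cv2.resize(z['p'][105:205,170:330],None,fx=4,fy=4,interpolation=2); cv2.imwrite("pics/c1.png",a[:,:,::-1])
b=cv2.resize(z['p'][180:280,300:430],None,fx=5,fy=5,interpolation=2); cv2.imwrite("pics/c2.png",b[:,:,::-1])
c=cv2.resize(t['p'][155:250,150:410],None,fx=3,fy=3,interpolation=2); cv2.imwrite("pics/c3.png",c[:,:,::-1])
for cam in("scene","top"):
  for n in ["caddy","chuck_mouth","chuck_sleeve","lever_tab","carry_post","utensil_block","service_mat","spice_tub","herb_tub"]:
    try: r=find_in(cam,n)
    except Exception as e: print(n,e); continue
    print(cam,n,[(np.round(x["xyz"],4).tolist(),round(float(x["score"]),2)) for x in r[:5]])
print(get_obs()['time_s'])
E
```

```text
scene caddy [([0.5523, -0.1299, 0.0129], 0.66)]
scene chuck_mouth [([0.5486, -0.1272, 0.0122], 0.59), ([0.6601, 0.2143, 0.0429], 0.34)]
scene chuck_sleeve [([0.5492, -0.136, 0.0561], 0.7)]
scene lever_tab [([0.5455, -0.1363, 0.0597], 0.94), ([0.4977, 0.2835, 0.0571], 0.6)]
scene carry_post [([0.4049, 0.3132, 0.1013], 0.79), ([0.5005, 0.3175, 0.1236], 0.64), ([0.5134, 0.4157, 0.0982], 0.62), ([0.4267, 0.3872, 0.104], 0.57)]
scene utensil_block [([0.4996, 0.2822, 0.0551], 0.7), ([0.5068, -0.0752, 0.0292], 0.33)]
scene service_mat [([0.4811, -0.2043, 0.0076], 0.58)]
scene spice_tub [([0.5189, -0.1964, 0.0396], 0.94), ([0.5994, -0.0635, 0.0313], 0.8), ([0.551, -0.129, 0.0101], 0.34)]
scene herb_tub [([0.5094, -0.0785, 0.0269], 0.63), ([0.6182, -0.1753, 0.0277], 0.6)]
top caddy [([0.5654, -0.124, 0.0088], 0.76)]
top chuck_mouth [([0.5638, -0.1214, 0.0065], 0.82), ([0.4628, -0.4197, 0.0494], 0.23)]
top chuck_sleeve [([0.5503, -0.1357, 0.0583], 0.83)]
top lever_tab [([0.5506, -0.1374, 0.0555], 0.68), ([0.5673, -0.1245, 0.0068], 0.43)]
top carry_post [([0.4258, 0.3901, 0.1302], 0.54), ([0.4987, 0.3187, 0.1539], 0.5), ([0.5157, -0.0743, 0.0285], 0.44)]
top utensil_block [([0.5062, 0.288, 0.0647], 0.58)]
top service_mat [([0.5323, -0.1066, 0.0117], 0.7), ([0.5059, 0.2881, 0.0645], 0.38)]
top spice_tub [([0.5337, -0.1859, 0.0366], 0.81), ([0.6081, -0.053, 0.0303], 0.79)]
top herb_tub [([0.6243, -0.1647, 0.0326], 0.66), ([0.5185, -0.0769, 0.0251], 0.57)]
1.0
```

```bash
ls pics
```

```text
c1.png
c2.png
c3.png
scene0.png
top0.png
```

View pics/c1.png

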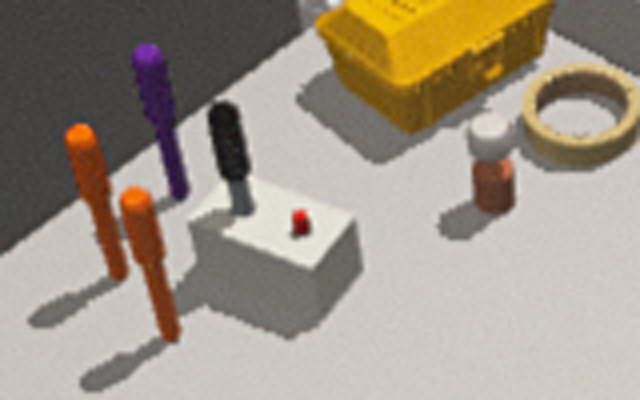

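View pics/c2.png

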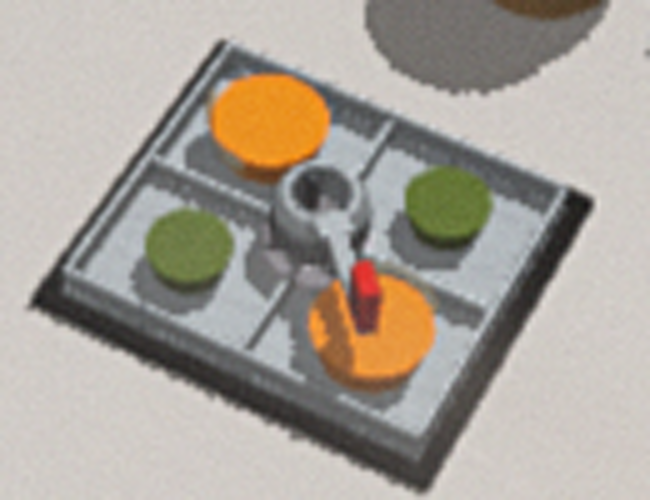

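View pics/c3.png

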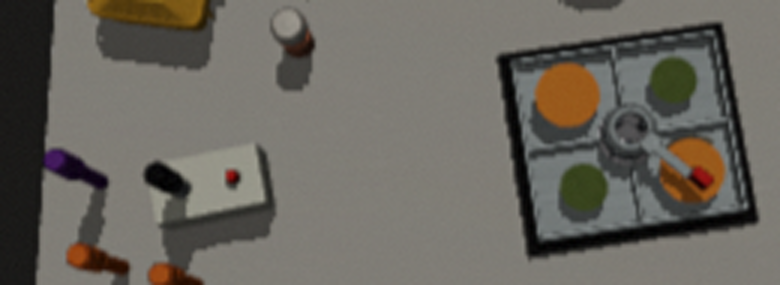

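```bash
python3 - <<'E'
from h import *
Z=[dict(np.load(f)) for f in("scene0.npz","top0.npz")]
for z in Z:
    W=cloud(z['d'],z); P=z['p'].astype(int)
    X,Y,H=W[...,0],W[...,1],W[...,2]
    with np.errstate(all='ignore'):
        near=(abs(X-.5)<.06)&(abs(Y-.31)<.05)
        g=near&(H>.095)&(H<.175)
        print("grip n",g.sum(),np.nanmean(W[g],0),np.nanmax(H[g]))
        for lo in np.arange(.065,.165,.02):
            m=near&(H>lo)&(H<lo+.02); print(round(lo,3),m.sum(),np.round(np.nanmean(W[m],0),4),np.round(np.ptp(W[m],axis=0),4) if m.any() else '')
        # block top
        white=(P.min(-1)>120)
        bt=(abs(X-.5)<.08)&(abs(Y-.29)<.08)&(H>.052)&(H<.068)
        r=cv2.minAreaRect((W[bt][:,:2]*1000).astype(np.float32)); print("block",bt.sum(),r)
        # nose
        n=(abs(X-.56)<.04)&(abs(Y+.125)<.04)&(H>.05)&(H<.067)
        print("nose",n.sum(),np.round(W[n].mean(0),4),np.round(W[n].min(0),4),np.round(W[n].max(0),4))
        red=(P[...,0]>130)&(P[...,1]<60)&(abs(X-.5)<.08)&(abs(Y+.18)<.08)
        print("tab",red.sum(),np.round(W[red].mean(0),4),np.round(W[red].min(0),4),np.round(W[red].max(0),4))
        red=(P[...,0]>130)&(P[...,1]<60)&(abs(X-.5)<.08)&(abs(Y-.27)<.06); print("knob",np.round(W[red].mean(0),4))
        dark=(P.max(-1)<45)&(abs(X-.56)<.16)&(abs(Y+.125)<.17)&(H<.02)
        print("mat",cv2.minAreaRect((W[dark][:,:2]*1000).astype(np.float32)))
        tb=(abs(X-.35)<.05)&(abs(Y)<.1); print("table z",np.nanmedian(H[tb]))
E
```

```text
grip n 157 [0.50115092 0.31927764 0.1356378 ] 0.16553776752036065
0.065 64 [0.5089 0.2962 0.0727] [0.0688 0.0792 0.0187]
0.085 23 [0.5017 0.3204 0.0941] [0.0182 0.0115 0.0192]
0.105 44 [0.5015 0.3182 0.1146] [0.0227 0.017  0.0194]
0.125 38 [0.4993 0.319  0.1343] [0.0204 0.0166 0.0187]
0.145 64 [0.5022 0.3202 0.1558] [0.02   0.0217 0.0188]
block 549 ((509.10186767578125, 300.81329345703125), (67.34024047851562, 115.34760284423828), 13.860467910766602)
nose 194 [ 0.5604 -0.1303  0.0589] [ 0.5314 -0.1648  0.0508] [ 0.5911 -0.0966  0.0668]
tab 19 [ 0.5122 -0.1879  0.0946] [ 0.5035 -0.1964  0.0901] [ 0.5217 -0.1799  0.0989]
knob [0.513  0.2709 0.0788]
mat ((551.3796997070312, -141.7543487548828), (53.45508575439453, 314.55755615234375), 51.067691802978516)
table z -0.38597860331886225
grip n 99 [0.50267468 0.32157015 0.1445079 ] 0.16484254781707142
0.065 41 [0.5106 0.2946 0.0711] [0.0661 0.0625 0.0169]
0.085 4 [0.4986 0.3194 0.0957] [0.0079 0.0098 0.0165]
0.105 16 [0.5013 0.3179 0.1137] [0.0198 0.0145 0.0199]
0.125 19 [0.5007 0.318  0.1347] [0.0208 0.014  0.0177]
0.145 61 [0.5039 0.3237 0.1579] [0.021  0.0209 0.0186]
block 630 ((510.2250671386719, 301.43206787109375), (61.635597229003906, 111.52981567382812), 11.389835357666016)
nose 185 [ 0.5616 -0.1277  0.0586] [ 0.5284 -0.1634  0.0504] [ 0.5944 -0.0953  0.0669]
tab 16 [ 0.5153 -0.1878  0.0955] [ 0.5078 -0.1943  0.0903] [ 0.5239 -0.1823  0.1007]
knob [0.5164 0.2734 0.077 ]
mat ((567.3408203125, -121.89091491699219), (214.27137756347656, 238.95245361328125), 8.652655601501465)
table z -0.00043705473869759537
```

```bash
cat >> h.py <<'E'
from scipy.spatial.transform import Rotation as Ro
def Rw(o): return Ro.from_euler('xyz',o,degrees=True)
def st():
    o=get_obs(); print("t",round(o['time_s'],2),"tcp",np.round(o['ee_pos'],4),"ori",np.round(o['orientation'],2),"F",np.round(o['contact_force'],1),"gap",round(o['finger_gap'],3),"q",np.round(o['joint_positions'],0)); return o
def rel(pos,yaw=None,o=None):
    "shift mm in tool axes, rotvec rad for tool-down target"
    o=o or get_obs(); R=Rw(o['orientation'])
    s=R.inv().apply(np.array(pos)-o['ee_pos'])*1000
    y=o['orientation'][2] if yaw is None else yaw
    rv=(R.inv()*Ro.from_euler('xyz',[180,0,y],degrees=True)).as_rotvec()
    print("shift",np.round(s,1),"rot",np.round(rv,3)); return s,rv
E
python3 - <<'E'
from h import *
o=st(); rel((.505,.324,.26))
print(np.linalg.inv(np.block([[Rw(o['orientation']).as_matrix(),o['ee_pos'][:,None]],[np.zeros((1,3)),np.ones((1,1))]]))@camera_info("wrist")["pose"])
E
```

```text
t 1.0 tcp [0.2062 0.6164 0.2077] ori [-180.    -0.   161.5] F [ 0.4 -0.3  0.5] gap 1.0 q [-75.  36.   2.  87.  -2.  57.  -1.]
shift [-376.2 -182.5  -52.3] rot [-0. -0.  0.]
[[-1.02240258e-03 -9.48844464e-01 -3.15742200e-01  8.24169216e-02]
 [ 9.99999407e-01 -1.08863909e-03  3.34044641e-05 -1.20621456e-03]
 [-3.75424943e-04 -3.15741979e-01  9.48845015e-01 -1.65487835e-01]
 [ 0.00000000e+00  0.00000000e+00  0.00000000e+00  1.00000000e+00]]
```

Request:
play_rows(moves=[[1,0,0,-30,0,0,0],[1,-50,-25,-52,0,0,0],[1,-105,-50,-52,0,0,0],[1,-160,-78,-52,0,0,0],[1,-215,-105,-52,0,0,0],[1,-270,-131,-52,0,0,0],[1,-325,-158,-52,0,0,0],[1,-376,-182,-52,0,0,0]])

```text
time_s: 2.0
ee_pos: [0.5066, 0.3227, 0.26]
orientation: [180.0, 0.0, 161.5]
contact_force: [-1.7, 0.8, -0.6]
finger_gap: 1.003
```

```bash
python3 - <<'E'
from h import *
grab("wrist","w1"); st()
E
```

```text
t 2.05 tcp [0.5139 0.3138 0.26  ] ori [-179.8     0.46  160.83] F [ 6.  -5.1  0.4] gap 1.001 q [-38.  29.   5.  91.  -2.  60.  39.]
```

View pics/w1.png

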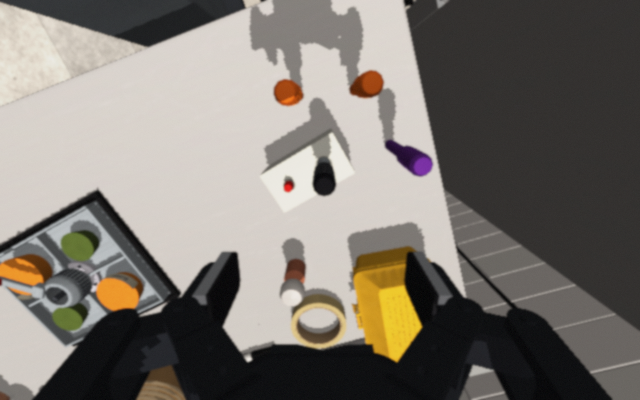

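```bash
python3 - <<'E'
from h import *
for i in range(4): read_camera("wrist"); 
st()
p,d,ci=grab("wrist","w2"); st()
W=cloud(d,ci);P=p.astype(int);H=W[...,2];X=W[...,0];Y=W[...,1]
near=(abs(X-.505)<.05)&(abs(Y-.32)<.05)
for lo in np.arange(.065,.175,.01):
    m=near&(H>lo)&(H<lo+.01); print(round(lo,3),m.sum(),np.round(np.nanmean(W[m],0),4) if m.any() else '',np.round(W[m].min(0),4)if m.any() else '',np.round(W[m].max(0),4)if m.any() else '')
bt=(abs(X-.51)<.08)&(abs(Y-.30)<.08)&(H>.055)&(H<.065)
print(cv2.minAreaRect((W[bt][:,:2]*1000).astype(np.float32)))
m=near&(H>.156); print("top",cv2.minEnclosingCircle((W[m][:,:2]*1000).astype(np.float32)))
rel((.505,.324,.112))
E
```

```text
t 2.25 tcp [0.5045 0.3251 0.2596] ori [ 1.7998e+02 -7.0000e-02  1.6151e+02] F [-0.5  0.6 -0.5] gap 0.999 q [-38.  29.   4.  92.  -3.  60.  38.]
t 2.3 tcp [0.5039 0.326  0.2596] ori [ 1.7996e+02 -7.0000e-02  1.6161e+02] F [ 0.1  0.6 -0.5] gap 1.001 q [-38.  29.   4.  92.  -3.  60.  38.]
0.065 53 [0.5058 0.293  0.07  ] [0.495  0.27   0.0651] [0.5186 0.3319 0.0749]
0.075 55 [0.5111 0.2814 0.0768] [0.4951 0.2701 0.0752] [0.5187 0.3311 0.08  ]
0.085 0   
0.095 17 [0.4935 0.3274 0.1016] [0.4912 0.3167 0.0982] [0.4993 0.3355 0.1038]
0.105 35 [0.4936 0.3262 0.1091] [0.491  0.3126 0.1054] [0.5043 0.3361 0.114 ]
0.115 42 [0.4938 0.3271 0.1189] [0.491  0.3137 0.115 ] [0.5028 0.3362 0.124 ]
0.125 47 [0.4938 0.3272 0.1295] [0.4909 0.3143 0.1253] [0.5058 0.3362 0.1346]
0.135 50 [0.4941 0.3282 0.1394] [0.4908 0.3147 0.1356] [0.5043 0.3363 0.1449]
0.145 96 [0.4959 0.3263 0.1514] [0.4908 0.3132 0.1451] [0.5131 0.3362 0.155 ]
0.155 379 [0.5016 0.3248 0.1586] [0.4915 0.3136 0.155 ] [0.5136 0.3357 0.1608]
0.165 0   
((508.0118713378906, 299.7342224121094), (60.183494567871094, 110.19818115234375), 11.912507057189941)
top ((500.40240478515625, 319.8692626953125), 58.06428146362305)
shift [ -1.9  -1.6 147.6] rot [ 0.001 -0.001 -0.   ]
```

Request:
play_rows(moves=[[1,0,-1,25,0,0,0],[1,0.7,-1.6,55,0,0,0],[1,0.7,-1.6,85,0,0,0],[1,0.7,-1.6,110,0,0,0],[1,0.7,-1.6,130,0,0,0],[1,0.7,-1.6,145,0,0,0],[1,0.7,-1.6,150,0,0,0],[1,0.7,-1.6,150,0,0,0]])

```text
time_s: 3.3
ee_pos: [0.5037, 0.3238, 0.1098]
orientation: [180.0, -0.0, 161.5]
contact_force: [-0.0, -1.0, 0.4]
finger_gap: 0.997
```

Request:
play_rows(moves=[[0.5,0,0,0,0,0,0],[0.35,0,0,0,0,0,0],[0.2,0,0,0,0,0,0],[0.1,0,0,0,0,0,0],[0,0,0,0,0,0,0],[0,0,0,0,0,0,0],[0,0,0,0,0,0,0],[0,0,0,0,0,0,0]], grip_force=50)

```text
time_s: 4.3
ee_pos: [0.5042, 0.3236, 0.1101]
orientation: [179.9, 0.0, 161.5]
contact_force: [0.4, 0.8, 5.1]
finger_gap: 0.263
```

```bash
python3 - <<'E'
from h import *
st(); p,d,ci=grab("wrist","w3")
E
```

```text
t 4.3 tcp [0.5042 0.3236 0.1101] ori [1.7994e+02 3.0000e-02 1.6150e+02] F [0.4 0.8 5.1] gap 0.263 q [-37.  39.   3. 101.  -3.  41.  39.]
```

View pics/w3.png

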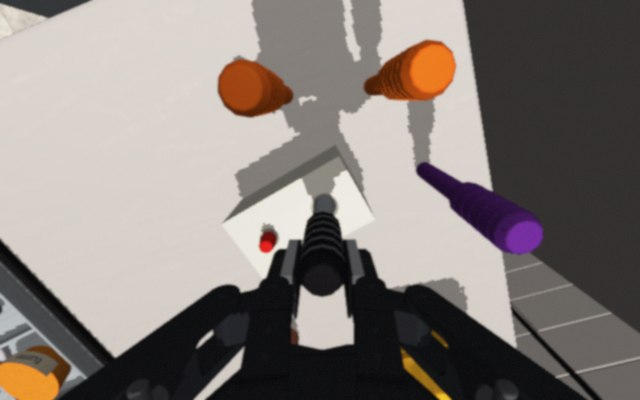

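Request:
play_rows(moves=[[0,0,0,-10,0,0,0],[0,0,0,-25,0,0,0],[0,0,0,-45,0,0,0],[0,0,0,-65,0,0,0],[0,0,0,-85,0,0,0],[0,0,0,-105,0,0,0],[0,0,0,-115,0,0,0],[0,0,0,-120,0,0,0]])

```text
time_s: 5.35
ee_pos: [0.5037, 0.323, 0.2303]
orientation: [-180.0, 0.0, 161.5]
contact_force: [0.8, 1.2, -1.3]
finger_gap: 0.263
```

```bash
python3 - <<'E'
from h import *
st(); p,d,ci=grab("wrist","w4");grab("scene","s4"); rel((.55,-.1,.24)); rel((.562,-.125,.24)); rel((.562,-.125,.24),100)
# chuck estimate from top0
z=dict(np.load("top0.npz"));W=cloud(z['d'],z)
crop(p,160,480,60,320,2.4,"w4c")
E
```

```text
t 5.35 tcp [0.5037 0.323  0.2303] ori [-179.99    0.    161.5 ] F [ 0.8  1.2 -1.3] gap 0.263 q [-38.  30.   4.  94.  -3.  56.  39.]
shift [-178.1 -386.6  -10.1] rot [-0. -0.  0.]
shift [-197.5 -406.5  -10.1] rot [-0. -0.  0.]
shift [-197.5 -406.5  -10.1] rot [-0.     0.     1.073]
```

View pics/w4c.png

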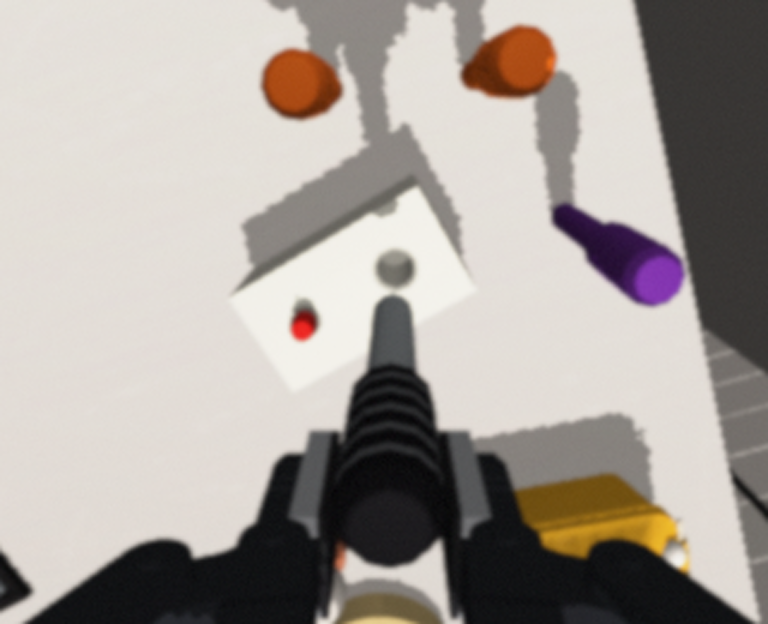

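Request:
play_rows(moves=[[0,-15,-26,-10,0,0,0],[0,-48,-80,-20,0,0,0],[0,-81,-136,-20,0,0,0],[0,-114,-192,-20,0,0,0],[0,-147,-248,-20,0,0,0],[0,-180,-304,-20,0,0,0],[0,-210,-358,-20,0,0,0],[0,-233,-395,-20,0,0,0]])

```text
time_s: 6.45
ee_pos: [0.5989, -0.1279, 0.2488]
orientation: [-180.0, -0.1, 161.4]
contact_force: [0.6, 1.1, 0.2]
finger_gap: 0.264
```

Request:
play_rows(moves=[[0,0,0,0,0,0,0],[0,0,0,0,0,0,0],[0,0,0,0,0,0,0],[0,0,0,0,0,0,0],[0,0,0,0,0,0,0],[0,0,0,0,0,0,0],[0,0,0,0,0,0,0],[0,0,0,0,0,0,0]])

```text
time_s: 7.45
ee_pos: [0.5989, -0.1245, 0.249]
orientation: [-180.0, -0.1, 161.6]
contact_force: [0.0, 0.4, -1.2]
finger_gap: 0.262
```

```bash
python3 - <<'E'
from h import *
st(); p,d,ci=grab("wrist","w5"); st()
W=cloud(d,ci);P=p.astype(int);X,Y,H=[W[...,i] for i in range(3)]
for lo,hi in((.05,.062),(.054,.0615),(.062,.07),(.09,.1)):
    n=(abs(X-.56)<.035)&(abs(Y+.127)<.035)&(H>lo)&(H<hi); print(lo,n.sum(),np.round(W[n].mean(0),4),np.round(W[n].min(0),4),np.round(W[n].max(0),4))
E
```

```text
t 7.45 tcp [ 0.5989 -0.1245  0.249 ] ori [-1.7999e+02 -1.0000e-01  1.6158e+02] F [ 0.   0.4 -1.2] gap 0.262 q [ 5. 31.  7. 90. -4. 59. 84.]
t 7.5 tcp [ 0.599  -0.1246  0.249 ] ori [-1.7999e+02 -1.0000e-01  1.6157e+02] F [ 0.4 -0.5  0.3] gap 0.267 q [ 5. 31.  7. 90. -4. 59. 84.]
0.05 884 [ 0.5625 -0.1252  0.0567] [ 0.5288 -0.1617  0.05  ] [ 0.5918 -0.098   0.062 ]
0.054 572 [ 0.5637 -0.124   0.0578] [ 0.5288 -0.1617  0.054 ] [ 0.5901 -0.0996  0.0615]
0.062 202 [ 0.5468 -0.1472  0.0627] [ 0.5298 -0.1619  0.062 ] [ 0.561  -0.1327  0.0646]<stdin>:5: RuntimeWarning: Mean of empty slice.
  ret = um.true_divide(
Traceback (most recent call last):
ValueError: zero-size array to reduction operation minimum which has no identity
```

View pics/w5.png

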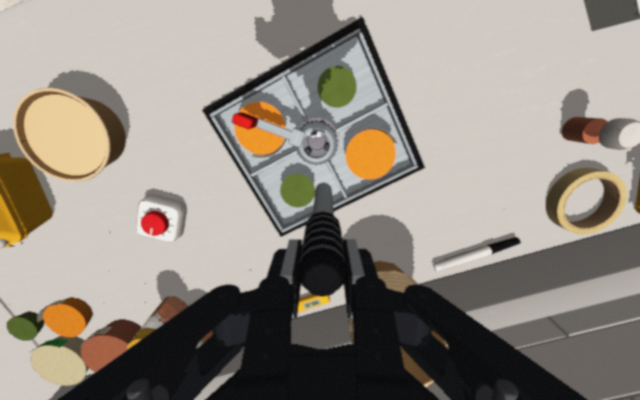

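```bash
python3 - <<'E'
from h import *
z=dict(np.load("w5.npz")); p,d=z['p'],z['d']; W=cloud(d,z);X,Y,H=[W[...,i] for i in range(3)]
crop(p,270,370,95,190,7,"w5c")
P=p.astype(int)
n=(np.hypot(X-.562,Y+.124)<.04)&(H>.055)&(H<.062)
v,u=np.where(n); a=np.zeros((400,640,3),np.uint8); q=p.copy(); q[n]=[255,0,255]; crop(q,270,370,95,190,7,"w5m")
red=(P[...,0]>130)&(P[...,1]<60)&(abs(X-.52)<.06)&(abs(Y+.18)<.06)
print("tab",np.round(W[red].mean(0),4),np.round(W[red].min(0),4),np.round(W[red].max(0),4))
t=red&(H>.09); print("tab top",t.sum(),np.round(W[t].mean(0),4), cv2.minAreaRect((W[t][:,:2]*1000).astype(np.float32)))
dark=(P.max(-1)<40)&(abs(X-.56)<.15)&(abs(Y+.125)<.16)&(H<.02)&(H>.006)
print("mat",cv2.minAreaRect((W[dark][:,:2]*1000).astype(np.float32)))
rim=(abs(X-.56)<.15)&(abs(Y+.125)<.16)&(H<.03)&(H>.024)&(P.max(-1)>70)&(P.max(-1)-P.min(-1)<40)
print("rim",rim.sum(),cv2.minAreaRect((W[rim][:,:2]*1000).astype(np.float32)))
E
```

```text
tab [ 0.5128 -0.1873  0.0937] [ 0.504  -0.1969  0.0812] [ 0.5221 -0.1786  0.0959]
tab top 179 [ 0.5127 -0.1874  0.0938] ((512.6902465820312, -187.61328125), (19.641475677490234, 10.243123054504395), 48.968467712402344)
mat ((565.5003662109375, -122.63008117675781), (210.26705932617188, 235.30377197265625), 8.960022926330566)
rim 1950 ((566.5082397460938, -123.5418930053711), (189.8969268798828, 216.03378295898438), 8.787325859069824)
```

View pics/w5c.png

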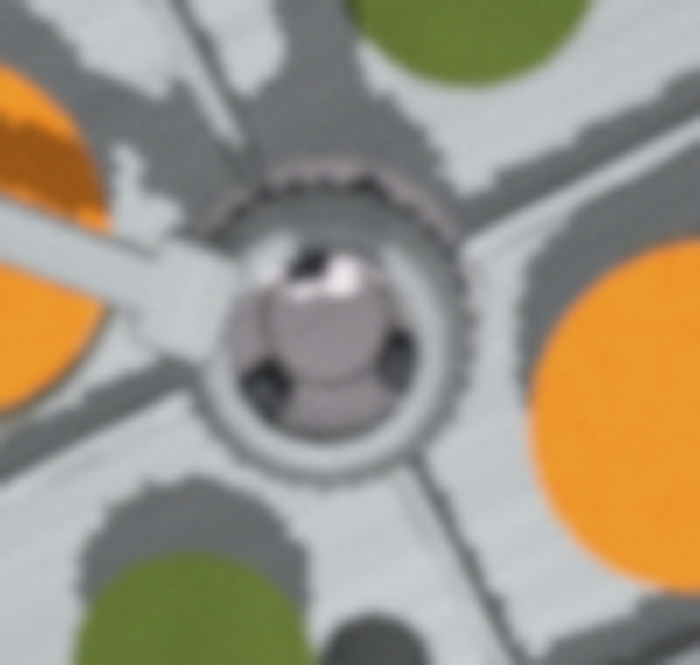

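View pics/w5m.png

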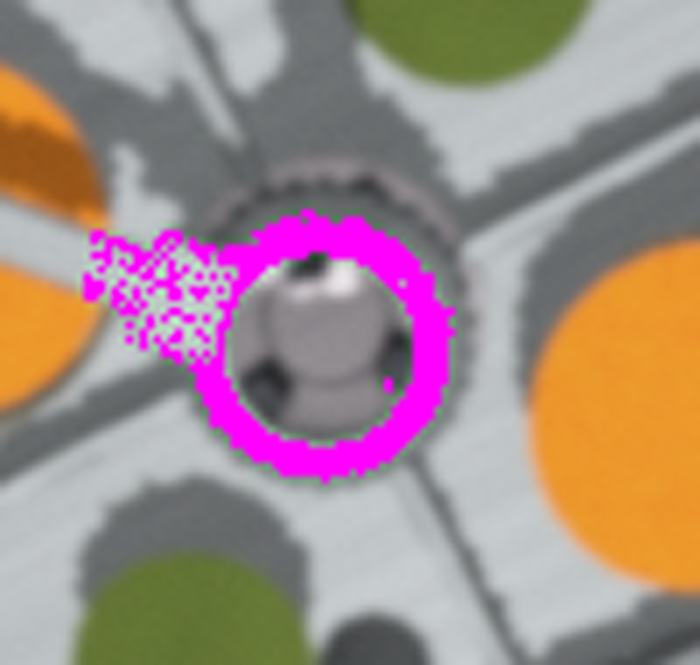

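```bash
python3 - <<'E'
from h import *
from scipy.optimize import least_squares
z=dict(np.load("w5.npz")); p,d=z['p'],z['d']; W=cloud(d,z)
K,T=z['mtx'],z['pose']
r=T[:3,:3]@np.linalg.inv(K)@np.array([316.1,144.6,1]); s=(.059-T[2,3])/r[2]; print("mouth px",T[:3,3]+s*r)
X,Y,H=[W[...,i] for i in range(3)]
n=(H>.0565)&(H<.0605)&(np.hypot(X-.565,Y+.124)<.022)
f=lambda q:np.hypot(W[n][:,0]-q[0],W[n][:,1]-q[1])-q[2]
print("ring",least_squares(f,[.565,-.124,.017],loss='soft_l1',f_scale=.001).x)
R=Rw([-180,-.1,161.57]); Q=R.inv().apply((W-np.array([.599,-.1246,.249])).reshape(-1,3)).reshape(W.shape)
P=p.astype(int)
for lo in range(-50,110,8):
    m=(abs(Q[...,0])<.025)&(abs(Q[...,1])<.0125)&(Q[...,2]*1000>lo)&(Q[...,2]*1000<lo+8)
    if m.sum()>5: 
        q=Q[m]*1000; print(lo,m.sum(),"x",q[:,0].max().round(1),"y",np.percentile(q[:,1],[2,50,98]).round(1), "x at mid", np.round(np.median(q[abs(q[:,1])<3][:,0]),1))
E
```

```text
mouth px [ 0.56655472 -0.12246133  0.059     ]
ring [ 0.56618572 -0.12346784  0.0191307 ]
-50 1714 x 14.4 y [-11.3  -0.6  10.5] x at mid 6.0
-42 402 x 14.3 y [-11.7   0.9  12. ] x at mid 13.3
-34 341 x 14.5 y [-11.7   0.5  11.9] x at mid 13.3
-26 229 x 14.0 y [-11.3  -1.1   9.8] x at mid 13.3
-18 209 x 14.2 y [-11.6  -1.1   9.5] x at mid 13.2
-10 192 x 14.1 y [-11.4  -1.1   9.9] x at mid 13.4
-2 169 x 14.5 y [-11.3  -0.4  10.4] x at mid 13.4
6 92 x 13.8 y [-11.1  -0.8   9.5] x at mid 13.1
22 67 x 10.0 y [-7.3 -0.4  5.9] x at mid 9.2
30 80 x 9.7 y [-8.1 -1.1  6.4] x at mid 9.2
38 61 x 9.9 y [-8.  -0.3  6.6] x at mid 9.2
46 63 x 9.7 y [-8.  -1.1  6.7] x at mid 9.2
54 53 x 9.8 y [-8.4 -0.3  7. ] x at mid 9.2
62 53 x 9.6 y [-7.8 -0.2  7.3] x at mid 9.1
70 46 x 9.6 y [-7.3 -0.6  6.8] x at mid 9.3
78 41 x 9.7 y [-8.2 -0.2  6.3] x at mid 9.1
86 39 x 9.6 y [-6.8 -0.1  7.2] x at mid 9.1
94 14 x 9.6 y [-7.4  0.4  7.2] x at mid 9.1
```

Request:
play_rows(moves=[[0,8,-2,0,0,0,0],[0,18,-5,10,0,0,0],[0,26,-7.5,20,0,0,0],[0,30,-8.6,35,0,0,0],[0,30,-8.6,50,0,0,0],[0,30,-8.6,65,0,0,0],[0,30,-8.6,72,0,0,0],[0,30,-8.6,72,0,0,0]])

```text
time_s: 8.5
ee_pos: [0.5682, -0.1238, 0.1771]
orientation: [-180.0, -0.1, 161.5]
contact_force: [-0.8, 0.5, -0.3]
finger_gap: 0.265
```

```bash
python3 - <<'E'
from h import *
st(); p,d,ci=grab("wrist","w6"); rel((.5679,-.1233,.112)); crop(p,200,440,20,270,2.4,"w6c"); p,d,ci=grab("scene","s6"); crop(p,300,440,120,280,3.7,"s6c")
E
```

```text
t 8.5 tcp [ 0.5682 -0.1238  0.1771] ori [-1.7999e+02 -6.0000e-02  1.6150e+02] F [-0.8  0.5 -0.3] gap 0.265 q [  5.  33.   6. 100.  -5.  48.  85.]
shift [ 0.8  0.4 65.6] rot [-0. -0.  0.]
```

View pics/w6c.png

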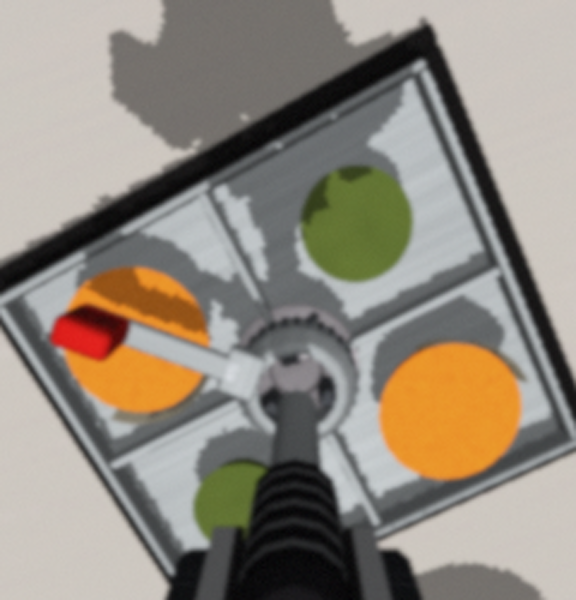

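View pics/s6c.png

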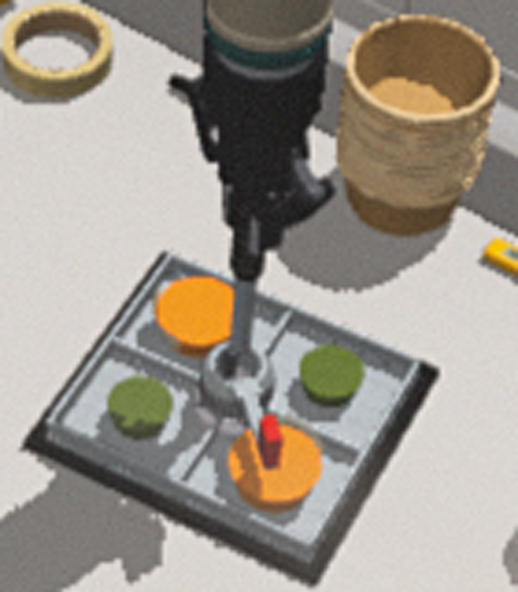

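Request:
play_rows(moves=[[0,0.6,0.3,7,0,0,0],[0,0.6,0.3,15,0,0,0],[0,0.6,0.3,23,0,0,0],[0,0.6,0.3,31,0,0,0],[0,0.6,0.3,39,0,0,0],[0,0.6,0.3,47,0,0,0],[0,0.6,0.3,55,0,0,0],[0,0.6,0.3,60,0,0,0]])

```text
time_s: 9.6
ee_pos: [0.5677, -0.1234, 0.1171]
orientation: [-180.0, -0.0, 161.5]
contact_force: [-0.1, -0.7, -0.3]
finger_gap: 0.264
```

Request:
play_rows(moves=[[0,0,0,1,0,0,0],[0,0,0,2,0,0,0],[0,0,0,3,0,0,0],[0,0,0,4,0,0,0],[0,0,0,5,0,0,0],[0,0,0,6,0,0,0],[0,0,0,6,0,0,0],[0,0,0,6,0,0,0]])

```text
time_s: 10.6
ee_pos: [0.5682, -0.1235, 0.1121]
orientation: [180.0, 0.0, 161.5]
contact_force: [-0.3, -0.0, 4.7]
finger_gap: 0.264
```

Request:
play_rows(moves=[[0.35,0,0,0,0,0,0],[0.45,0,0,0,0,0,0],[0.6,0,0,0,0,0,0],[0.8,0,0,0,0,0,0],[1,0,0,0,0,0,0],[1,0,0,0,0,0,0],[1,0,0,0,0,0,0],[1,0,0,0,0,0,0]])

```text
time_s: 11.6
ee_pos: [0.5678, -0.1234, 0.1117]
orientation: [180.0, -0.0, 161.5]
contact_force: [-0.1, 0.5, 0.6]
finger_gap: 0.998
```

Request:
play_rows(moves=[[1,0,0,-10,0,0,0],[1,0,0,-30,0,0,0],[1,0,0,-55,0,0,0],[1,0,0,-80,0,0,0],[1,0,0,-105,0,0,0],[1,0,0,-125,0,0,0],[1,0,0,-130,0,0,0],[1,0,0,-130,0,0,0]])

```text
time_s: 12.6
ee_pos: [0.5678, -0.1234, 0.2418]
orientation: [180.0, 0.0, 161.5]
contact_force: [0.4, -0.3, 0.6]
finger_gap: 0.999
```

```bash
python3 - <<'E'
from h import *
st(); p,d,ci=grab("wrist","w7"); crop(p,180,460,20,270,2.4,"w7c")
W=cloud(d,ci);P=p.astype(int);X,Y,H=[W[...,i] for i in range(3)]
near=(abs(X-.566)<.04)&(abs(Y+.124)<.04)
for lo in np.arange(.07,.175,.01):
    m=near&(H>lo)&(H<lo+.01); print(round(lo,3),m.sum(),np.round(W[m].min(0),4)if m.any() else '',np.round(W[m].max(0),4)if m.any() else '')
t=(P[...,0]>130)&(P[...,1]<60)&(abs(X-.52)<.06)&(abs(Y+.18)<.06)&(H>.09); print("tab top",t.sum(),np.round(W[t].mean(0),4), cv2.minAreaRect((W[t][:,:2]*1000).astype(np.float32)))
rim=(abs(X-.56)<.15)&(abs(Y+.125)<.16)&(H<.03)&(H>.024)&(P.max(-1)>70)&(P.max(-1)-P.min(-1)<40)
print("rim",rim.sum(),cv2.minAreaRect((W[rim][:,:2]*1000).astype(np.float32)))
E
```

```text
t 12.6 tcp [ 0.5678 -0.1234  0.2418] ori [1.800e+02 1.000e-02 1.615e+02] F [ 0.4 -0.3  0.6] gap 0.999 q [ 5. 28.  7. 96. -4. 56. 85.]
0.07 18 [ 0.559  -0.1285  0.0705] [ 0.564  -0.1157  0.0798]
0.08 7 [ 0.5591 -0.1253  0.0805] [ 0.5626 -0.1166  0.0835]
0.09 0  
0.1 32 [ 0.5551 -0.1302  0.1011] [ 0.5687 -0.1113  0.1099]
0.11 47 [ 0.5546 -0.1339  0.1101] [ 0.5672 -0.1112  0.1198]
0.12 53 [ 0.5545 -0.1345  0.1201] [ 0.5639 -0.1114  0.1299]
0.13 61 [ 0.5548 -0.1339  0.13  ] [ 0.5693 -0.1111  0.14  ]
0.14 60 [ 0.5549 -0.1333  0.14  ] [ 0.566  -0.1111  0.15  ]
0.15 204 [ 0.5549 -0.1345  0.15  ] [ 0.5777 -0.1113  0.16  ]
0.16 319 [ 0.5574 -0.1322  0.16  ] [ 0.5755 -0.1131  0.1629]
0.17 0  
tab top 175 [ 0.5124 -0.1875  0.0938] ((512.7680053710938, -187.76251220703125), (20.04217529296875, 10.019370079040527), 48.41742706298828)
rim 2003 ((566.5684814453125, -123.7810287475586), (190.03602600097656, 216.21363830566406), 8.836480140686035)
```

View pics/w7c.png

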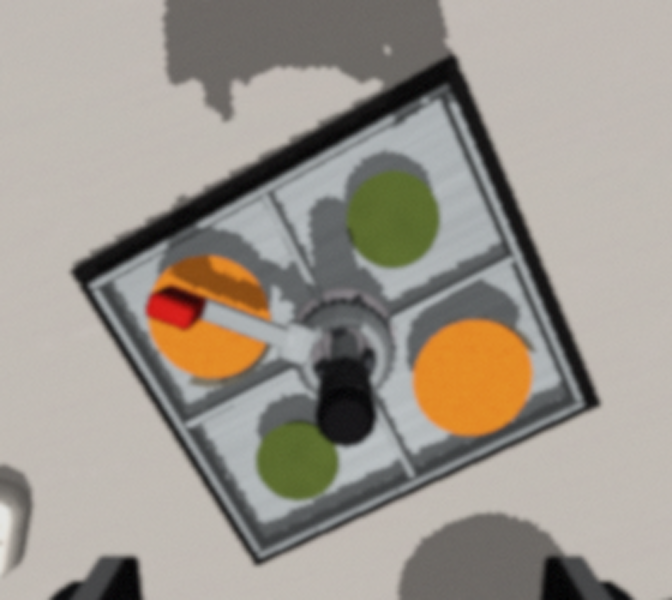

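```bash
python3 - <<'E'
from h import *
o=st(); rel((.5124,-.1878,.20),219,o)
E
```

```text
t 12.65 tcp [ 0.5674 -0.1233  0.2412] ori [-1.7999e+02 -6.0000e-02  1.6151e+02] F [ 0.   0.4 -0.1] gap 1.001 q [ 5. 28.  7. 96. -4. 56. 85.]
shift [ 31.6 -78.6  41.2] rot [ 0.000e+00 -1.000e-03 -1.003e+00]
```

Request:
play_rows(moves=[[1,5,-10,0,0,0,-0.15],[0.8,10,-24,0,0,0,-0.33],[0.6,16,-38,0,0,0,-0.5],[0.5,22,-52,0,0,0,-0.68],[0.5,27,-66,10,0,0,-0.85],[0.5,31,-76,20,0,0,-1.0],[0.5,31.6,-78.6,35,0,0,-1.003],[0.5,31.6,-78.6,41,0,0,-1.003]])

```text
time_s: 13.65
ee_pos: [0.5122, -0.1875, 0.199]
orientation: [179.9, -0.1, -141.2]
contact_force: [-0.2, 0.7, 0.4]
finger_gap: 0.5
```

```bash
python3 - <<'E'
from h import *
for i in range(2): p,d,ci=grab("wrist","w8")
o=st(); rel((.5124,-.1878,.068),219,o)
E
```

```text
t 13.75 tcp [ 0.5126 -0.1871  0.1995] ori [ 1.7989e+02 -5.0000e-02 -1.4107e+02] F [ 0.9 -0.2  0.3] gap 0.498 q [ 22.  28.  -8. 104.   5.  48. 141.]
shift [  0.5  -0.6 131.5] rot [ 0.002 -0.001 -0.001]
```

View pics/w8.png

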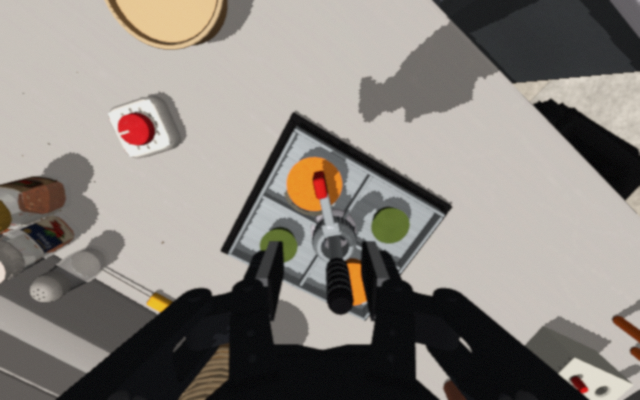

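Request:
play_rows(moves=[[0.5,0.5,-0.6,20,0,0,0],[0.5,0.5,-0.6,45,0,0,0],[0.5,0.5,-0.6,70,0,0,0],[0.5,0.5,-0.6,90,0,0,0],[0.5,0.5,-0.6,108,0,0,0],[0.5,0.5,-0.6,122,0,0,0],[0.45,0.5,-0.6,131,0,0,0],[0.4,0.5,-0.6,131,0,0,0]])

```text
time_s: 14.75
ee_pos: [0.5128, -0.1885, 0.0693]
orientation: [180.0, -0.0, -141.0]
contact_force: [-0.7, 0.3, -0.7]
finger_gap: 0.397
```

```bash
cat > arc.py <<'E'
from h import *
C=np.array([.5665,-.1235])
def pose(s,off):  # s = sleeve angle of tab contact, off= tool centre ahead of tab
    th=np.radians(225.4+8.8)-s
    u=np.array([np.cos(th),np.sin(th)]); t=np.array([np.sin(th),-np.cos(th)])
    return np.r_[C+.085*u+off*t,.068], th
def rows(ss,off,yaws):
    o=get_obs(); R=Rw(o['orientation'])
    for s,y in zip(ss,yaws):
        p,th=pose(s,off)
        sh=R.inv().apply(p-o['ee_pos'])*1000
        rv=(R.inv()*Ro.from_euler('xyz',[180,0,y],degrees=True)).as_rotvec()
        print(round(s,3),"th",round(np.degrees(th),1),np.round(sh,1).tolist(),np.round(rv,3).tolist())
E
python3 - <<'E'
from arc import *
p,d,ci=grab("wrist","w9"); o=st()
print(pose(.075,0),pose(1.6,.011))
rows(np.linspace(.075,.6,8),.011,np.linspace(219,198,8))
E
```

```text
t 14.8 tcp [ 0.5131 -0.1887  0.0698] ori [-179.99    0.   -141.03] F [0.  0.4 0.2] gap 0.395 q [ 21.  39.  -6. 110.   7.  31. 139.]
(array([ 0.51175269, -0.18852101,  0.068     ]), np.float64(4.01256110817072)) (array([ 0.50573311, -0.06305676,  0.068     ]), np.float64(2.4875611081707203))
0.075 th 229.9 [3.1, 11.8, 1.8] [-0.0, 0.0, -0.001]
0.15 th 225.6 [3.2, 18.2, 1.8] [-0.0, 0.0, 0.052]
0.225 th 221.3 [2.9, 24.6, 1.8] [-0.0, 0.0, 0.104]
0.3 th 217.0 [2.1, 31.0, 1.8] [-0.0, 0.0, 0.157]
0.375 th 212.7 [0.8, 37.3, 1.8] [-0.0, 0.0, 0.209]
0.45 th 208.4 [-0.9, 43.5, 1.8] [-0.0, 0.0, 0.261]
0.525 th 204.1 [-3.1, 49.5, 1.8] [-0.0, 0.0, 0.314]
0.6 th 199.8 [-5.8, 55.4, 1.8] [-0.0, 0.0, 0.366]
```

View pics/w9.png

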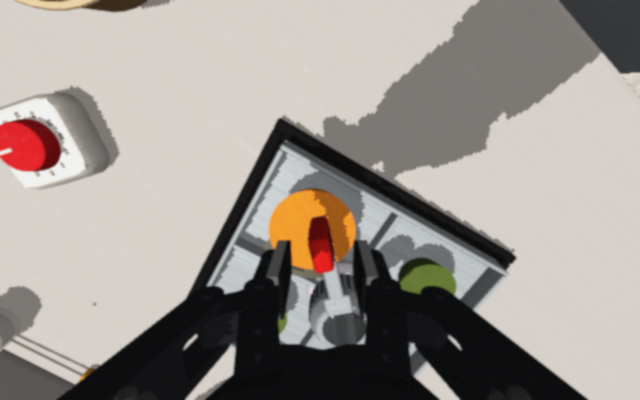

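Request:
play_rows(moves=[[0.4,2,8,1,0,0,0],[0.4,3.2,16,1,0,0,0.03],[0.4,2.9,24,1,0,0,0.1],[0.4,2.1,31,1,0,0,0.157],[0.4,0.8,37.3,1,0,0,0.209],[0.4,-0.9,43.5,1,0,0,0.261],[0.4,-3.1,49.5,1,0,0,0.314],[0.4,-5.8,55.4,1,0,0,0.366]])

```text
time_s: 15.8
ee_pos: [0.4817, -0.1422, 0.0691]
orientation: [-180.0, -0.0, -162.2]
contact_force: [-1.2, -1.9, -0.2]
finger_gap: 0.403
```

```bash
python3 - <<'E'
from arc import *
p,d,ci=grab("wrist","w10"); o=st()
rows(np.linspace(.65,1.1,8),.011,np.linspace(197,172,8))
E
```

```text
t 15.85 tcp [ 0.4815 -0.141   0.069 ] ori [ 1.7997e+02 -5.0000e-02 -1.6221e+02] F [-0.9 -1.3 -0.7] gap 0.398 q [ 13.  37.   0. 117.  -1.  26. 122.]
0.65 th 197.0 [-1.5, 2.9, 1.0] [0.0, -0.001, 0.014]
0.714 th 193.3 [-2.4, 8.3, 1.0] [0.0, -0.001, 0.076]
0.779 th 189.6 [-3.7, 13.7, 1.0] [0.0, -0.001, 0.139]
0.843 th 185.9 [-5.4, 18.9, 1.0] [0.0, -0.001, 0.201]
0.907 th 182.2 [-7.4, 24.1, 1.0] [0.0, -0.001, 0.263]
0.971 th 178.5 [-9.7, 29.1, 1.0] [0.0, -0.001, 0.326]
1.036 th 174.9 [-12.3, 33.9, 1.0] [0.0, -0.001, 0.388]
1.1 th 171.2 [-15.2, 38.6, 1.0] [0.0, -0.001, 0.45]
```

View pics/w10.png

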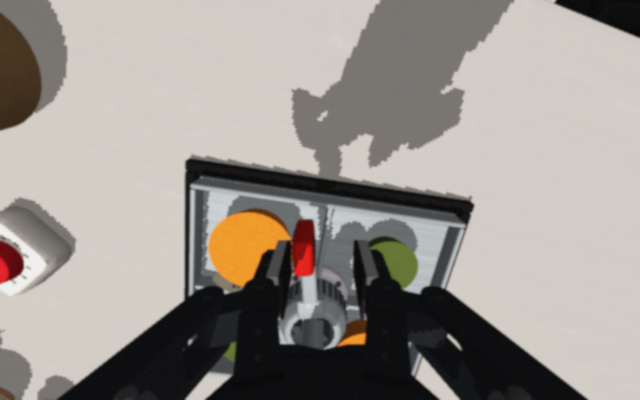

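Request:
play_rows(moves=[[0.4,-1.5,3,1,0,0,0.014],[0.4,-2.4,8.3,1,0,0,0.076],[0.4,-3.7,13.7,1,0,0,0.139],[0.4,-5.4,18.9,1,0,0,0.201],[0.4,-7.4,24.1,1,0,0,0.263],[0.4,-9.7,29.1,1,0,0,0.326],[0.4,-12.3,33.9,1,0,0,0.388],[0.4,-15.2,38.6,1,0,0,0.45]])

```text
time_s: 16.85
ee_pos: [0.4846, -0.1006, 0.0677]
orientation: [-180.0, -0.0, 172.1]
contact_force: [-0.5, -2.1, 0.3]
finger_gap: 0.4
```

```bash
python3 - <<'E'
from arc import *
p,d,ci=grab("wrist","w11"); o=st()
rows(np.linspace(1.14,1.45,8),.011,np.linspace(170,150,8))
E
```

```text
t 16.9 tcp [ 0.4849 -0.0996  0.0677] ori [ 1.7997e+02 -4.0000e-02  1.7204e+02] F [-0.6 -0.8  1.1] gap 0.402 q [  3.  37.   8. 119. -11.  26. 101.]
1.14 th 168.9 [0.1, 3.3, -0.3] [0.0, -0.001, 0.036]
1.184 th 166.3 [-0.7, 7.0, -0.3] [0.0, -0.001, 0.086]
1.229 th 163.8 [-1.6, 10.7, -0.3] [0.0, -0.001, 0.135]
1.273 th 161.3 [-2.7, 14.3, -0.3] [0.0, -0.001, 0.185]
1.317 th 158.7 [-4.0, 17.9, -0.3] [0.0, -0.001, 0.235]
1.361 th 156.2 [-5.4, 21.4, -0.3] [0.0, -0.001, 0.285]
1.406 th 153.7 [-7.0, 24.8, -0.3] [0.0, -0.001, 0.335]
1.45 th 151.1 [-8.7, 28.2, -0.3] [0.0, -0.001, 0.385]
```

View pics/w11.png

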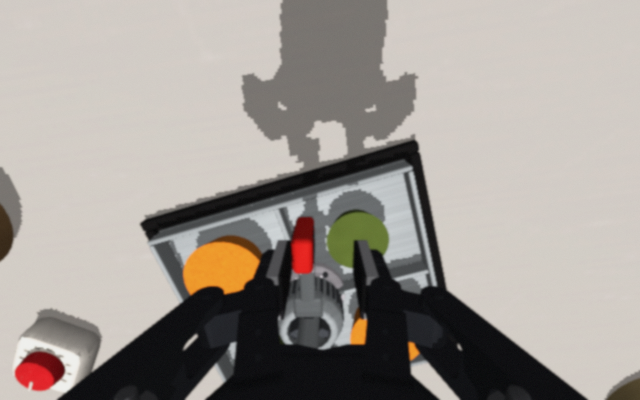

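Request:
play_rows(moves=[[0.4,0.1,3.3,0,0,0,0.036],[0.4,-0.7,7,0,0,0,0.086],[0.4,-1.6,10.7,0,0,0,0.135],[0.4,-2.7,14.3,0,0,0,0.185],[0.4,-4,17.9,0,0,0,0.235],[0.4,-5.4,21.4,0,0,0,0.285],[0.4,-7,24.8,0,0,0,0.335],[0.4,-8.7,28.2,0,0,0,0.385]])

```text
time_s: 17.9
ee_pos: [0.4973, -0.0745, 0.0677]
orientation: [-180.0, 0.0, 150.0]
contact_force: [-1.0, -3.0, 0.2]
finger_gap: 0.399
```

```bash
python3 - <<'E'
from arc import *
p,d,ci=grab("wrist","w12"); o=st()
p,d,ci=grab("scene","s12"); crop(p,300,440,120,280,3.7,"s12c")
rows(np.linspace(1.46,1.62,8),.011,np.linspace(149,142,8))
E
```

```text
t 17.95 tcp [ 0.4976 -0.0739  0.0676] ori [-1.7998e+02  1.0000e-02  1.4998e+02] F [-1.1 -3.   0.9] gap 0.398 q [ -4.  38.  14. 117. -19.  27.  84.]
1.46 th 150.5 [0.6, 1.8, -0.4] [-0.0, 0.0, 0.02]
1.483 th 149.2 [0.4, 3.7, -0.4] [-0.0, 0.0, 0.037]
1.506 th 147.9 [0.1, 5.7, -0.4] [-0.0, 0.0, 0.055]
1.529 th 146.6 [-0.3, 7.6, -0.4] [-0.0, 0.0, 0.072]
1.551 th 145.3 [-0.7, 9.5, -0.4] [-0.0, 0.0, 0.09]
1.574 th 144.0 [-1.1, 11.4, -0.4] [-0.0, 0.0, 0.107]
1.597 th 142.7 [-1.6, 13.3, -0.4] [-0.0, 0.0, 0.125]
1.62 th 141.4 [-2.1, 15.2, -0.4] [-0.0, 0.0, 0.142]
```

View pics/w12.png

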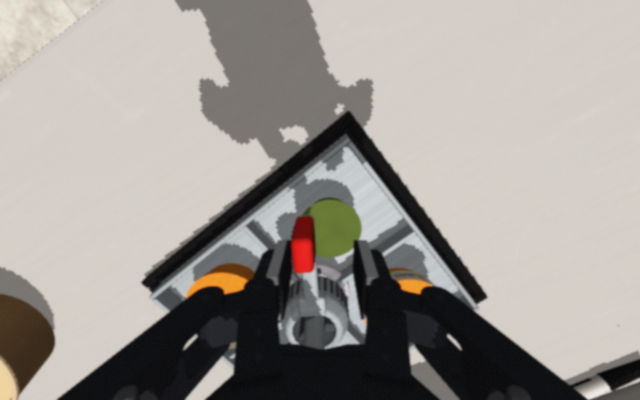

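View pics/s12c.png

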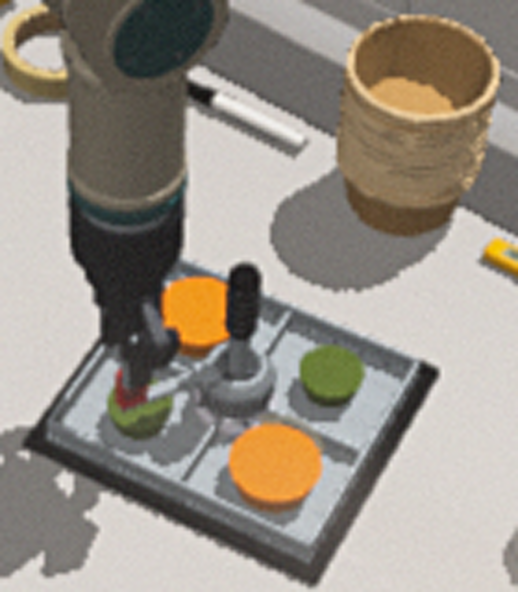

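Request:
play_rows(moves=[[0.4,0.6,2,0,0,0,0.02],[0.4,0.4,4,0,0,0,0.037],[0.4,0.1,6,0,0,0,0.055],[0.4,-0.3,7.8,0,0,0,0.072],[0.4,-0.7,9.5,0,0,0,0.09],[0.4,-1.1,11.4,0,0,0,0.107],[0.4,-1.4,12.5,0,0,0,0.12],[0.4,-1.4,12.5,0,0,0,0.12]])

```text
time_s: 19.0
ee_pos: [0.5046, -0.0633, 0.0676]
orientation: [-180.0, -0.1, 143.3]
contact_force: [-2.1, -1.2, 1.5]
finger_gap: 0.4
```

```bash
python3 - <<'E'
from arc import *
p,d,ci=grab("wrist","w13"); o=st()
W=cloud(d,ci);P=p.astype(int);X,Y,H=[W[...,i] for i in range(3)]
t=(P[...,0]>130)&(P[...,1]<60)&(abs(X-.5)<.08)&(abs(Y+.08)<.08)&(H>.09)
r=cv2.minAreaRect((W[t][:,:2]*1000).astype(np.float32)); m=W[t].mean(0); print("tab top",t.sum(),m,r)
rim=(abs(X-.56)<.15)&(abs(Y+.125)<.16)&(H<.03)&(H>.024)&(P.max(-1)>70)&(P.max(-1)-P.min(-1)<40)
print("rim",cv2.minAreaRect((W[rim][:,:2]*1000).astype(np.float32)))
print("sleeve from centre", np.radians(234.2)-np.arctan2(m[1]-C[1],m[0]-C[0]))
E
```

```text
t 19.05 tcp [ 0.5046 -0.0633  0.0676] ori [-1.7999e+02 -5.0000e-02  1.4330e+02] F [-2.6 -1.6  1.4] gap 0.402 q [ -7.  38.  16. 117. -22.  28.  79.]
tab top 661 [ 0.49548118 -0.07196718  0.09386139] ((496.0347900390625, -72.51573181152344), (10.936111450195312, 20.813440322875977), 52.81642532348633)
rim ((566.5142211914062, -121.9140625), (190.39678955078125, 216.51455688476562), 7.619216442108154)
sleeve from centre 1.5736842953806178
```

Request:
play_rows(moves=[[0.4,0,1,0,0,0,0.01],[0.4,-0.2,2,0,0,0,0.02],[0.4,-0.4,3,0,0,0,0.03],[0.4,-0.6,4,0,0,0,0.04],[0.4,-0.6,4,0,0,0,0.04],[0.4,-0.6,4,0,0,0,0.04],[0.4,-0.6,4,0,0,0,0.04],[0.4,-0.6,4,0,0,0,0.04]])

```text
time_s: 20.05
ee_pos: [0.5077, -0.0607, 0.0676]
orientation: [-180.0, -0.0, 141.0]
contact_force: [-5.2, -0.5, 0.1]
finger_gap: 0.4
```

```bash
python3 - <<'E'
from arc import *
p,d,ci=grab("wrist","w14"); o=st()
W=cloud(d,ci);P=p.astype(int);X,Y,H=[W[...,i] for i in range(3)]
t=(P[...,0]>130)&(P[...,1]<60)&(abs(X-.5)<.08)&(abs(Y+.08)<.08)&(H>.09)
r=cv2.minAreaRect((W[t][:,:2]*1000).astype(np.float32)); m=W[t].mean(0); print("tab top",t.sum(),m,r)
print("sleeve from centre", np.radians(234.2)-np.arctan2(m[1]-C[1],m[0]-C[0]))
E
```

```text
t 20.1 tcp [ 0.5077 -0.0607  0.0676] ori [-1.80e+02 -2.00e-02  1.41e+02] F [-3.8 -1.2 -0.6] gap 0.396 q [ -8.  38.  17. 116. -22.  28.  77.]
tab top 664 [ 0.4978325  -0.068752    0.09385308] ((498.494384765625, -69.33824920654297), (10.952371597290039, 20.74932861328125), 50.331661224365234)
sleeve from centre 1.6190554987485135
```

Request:
play_rows(moves=[[0.4,0,1,0,0,0,0.01],[0.4,-0.2,2,0,0,0,0.02],[0.4,-0.2,2.5,0,0,0,0.02],[0.4,-0.2,2.5,0,0,0,0.02],[0.4,-0.2,2.5,0,0,0,0.02],[0.4,-0.2,2.5,0,0,0,0.02],[0.4,-0.2,2.5,0,0,0,0.02],[0.4,-0.2,2.5,0,0,0,0.02]])

```text
time_s: 21.1
ee_pos: [0.5093, -0.059, 0.0676]
orientation: [-180.0, -0.0, 139.8]
contact_force: [-4.8, -1.7, -0.9]
finger_gap: 0.399
```

```bash
python3 - <<'E'
from arc import *
p,d,ci=grab("wrist","w15"); o=st()
W=cloud(d,ci);P=p.astype(int);X,Y,H=[W[...,i] for i in range(3)]
t=(P[...,0]>130)&(P[...,1]<60)&(abs(X-.5)<.08)&(abs(Y+.08)<.08)&(H>.09)
m=W[t].mean(0); print("tab top",t.sum(),m)
print("sleeve from centre", np.radians(234.2)-np.arctan2(m[1]-C[1],m[0]-C[0]))
E
```

```text
t 21.15 tcp [ 0.5093 -0.059   0.0676] ori [-1.7998e+02 -3.0000e-02  1.3983e+02] F [-5.3 -1.7 -0.2] gap 0.398 q [ -8.  39.  17. 116. -23.  29.  76.]
tab top 658 [ 0.49914781 -0.06704663  0.09381942]
sleeve from centre 1.6435612261741301
```

Request:
play_rows(moves=[[0.4,0,-4,0,0,0,0],[0.5,0,-8,0,0,0,0],[0.5,0,-11,0,0,0,0],[0.5,0,-11,-20,0,0,0],[0.5,0,-11,-45,0,0,0],[0.5,0,-11,-75,0,0,0],[0.5,0,-11,-105,0,0,0],[0.5,0,-11,-130,0,0,0]])

```text
time_s: 22.15
ee_pos: [0.5034, -0.0672, 0.1992]
orientation: [179.9, 0.1, 139.9]
contact_force: [-0.4, -0.3, 0.4]
finger_gap: 0.501
```

```bash
cat > chk.py <<'E'
from arc import *
import sys
tag=sys.argv[1]
for i in range(2): p,d,ci=grab("wrist",tag)
o=st()
W=cloud(d,ci);P=p.astype(int);X,Y,H=[W[...,i] for i in range(3)]
t=(P[...,0]>130)&(P[...,1]<60)&(abs(X-.5)<.08)&(abs(Y+.08)<.08)&(H>.09)&(H<.1)
m=W[t].mean(0); print("tab top",t.sum(),m,cv2.minAreaRect((W[t][:,:2]*1000).astype(np.float32)))
rim=(abs(X-.56)<.15)&(abs(Y+.125)<.16)&(H<.03)&(H>.024)&(P.max(-1)>70)&(P.max(-1)-P.min(-1)<40)
r=cv2.minAreaRect((W[rim][:,:2]*1000).astype(np.float32)); print("rim",r)
c=np.array(r[0])/1000
print("sleeve", np.radians(225.4+r[2])-np.arctan2(m[1]-c[1],m[0]-c[0]))
near=(abs(X-.566)<.04)&(abs(Y+.124)<.04)
for lo in np.arange(.10,.175,.01):
    q=near&(H>lo)&(H<lo+.01); print(round(lo,3),q.sum(),np.round(W[q].min(0),4)if q.any() else '',np.round(W[q].max(0),4)if q.any() else '')
E
python3 chk.py w16
```

```text
t 22.25 tcp [ 0.505  -0.0676  0.2004] ori [179.75   0.3  139.86] F [ 0.6 -0.1 -1. ] gap 0.497 q [-13.  27.  25. 110. -16.  46.  71.]
tab top 217 [ 0.48830686 -0.08599971  0.09383896] ((488.5086669921875, -86.3421630859375), (10.925941467285156, 20.364660263061523), 66.5218276977539)
rim ((566.5733642578125, -121.98090362548828), (190.28561401367188, 216.29237365722656), 7.593116283416748)
sleeve 1.3558174158905358
0.1 91 [ 0.5542 -0.1298  0.1004] [ 0.571  -0.1101  0.11  ]
0.11 124 [ 0.5541 -0.1287  0.11  ] [ 0.5733 -0.1097  0.1199]
0.12 126 [ 0.5543 -0.129   0.12  ] [ 0.5734 -0.1097  0.1297]
0.13 160 [ 0.5542 -0.1296  0.13  ] [ 0.5745 -0.1097  0.14  ]
0.14 157 [ 0.5537 -0.1303  0.14  ] [ 0.5701 -0.1095  0.1499]
0.15 279 [ 0.5539 -0.1316  0.1501] [ 0.5769 -0.1093  0.16  ]
0.16 312 [ 0.5563 -0.1307  0.16  ] [ 0.5751 -0.112   0.1631]
0.17 0
```

View pics/w16.png

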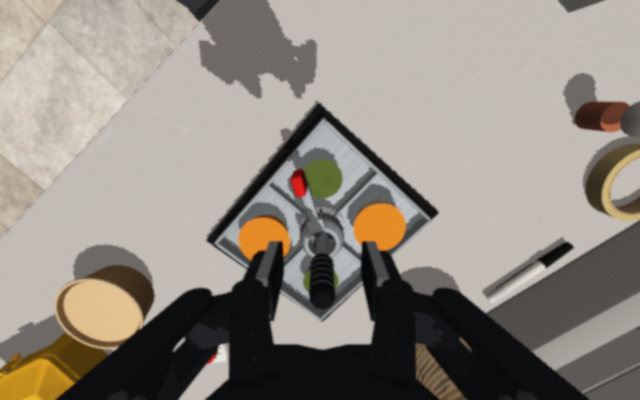

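```bash
python3 - <<'E'
from h import *
o=st(); rel((.566,-.121,.235),139.9,o)
E
```

```text
t 22.25 tcp [ 0.505  -0.0676  0.2004] ori [179.75   0.3  139.86] F [ 0.6 -0.1 -1. ] gap 0.497 q [-13.  27.  25. 110. -16.  46.  71.]
shift [-81.2  -1.4 -34.2] rot [ 0.004  0.005 -0.001]
```

Request:
play_rows(moves=[[0.7,0,0,-20,0,0,0],[1,-10,0,-34,0,0,0],[1,-30,-0.5,-34,0,0,0],[1,-50,-1,-34,0,0,0],[1,-68,-1.4,-34,0,0,0],[1,-81,-1.4,-34,0,0,0],[1,-81,-1.4,-34,0,0,0],[1,-81,-1.4,-34,0,0,0]])

```text
time_s: 23.25
ee_pos: [0.5629, -0.1201, 0.2313]
orientation: [-180.0, -0.1, 139.9]
contact_force: [-0.1, 0.5, 0.0]
finger_gap: 1.005
```

```bash
python3 - <<'E'
from h import *
p,d,ci=grab("wrist","w17");o=st(); rel((.566,-.121,.110),140,o)
W=cloud(d,ci);X,Y,H=[W[...,i] for i in range(3)]
n=(H>.161)&(np.hypot(X-.566,Y+.121)<.02); print(n.sum(),cv2.minEnclosingCircle((W[n][:,:2]*1000).astype(np.float32)))
n=(H>.11)&(H<.158)&(np.hypot(X-.566,Y+.121)<.02); print(W[n].min(0),W[n].max(0))
E
```

```text
t 23.3 tcp [ 0.563  -0.1201  0.2315] ori [ 1.8000e+02 -6.0000e-02  1.3987e+02] F [-1.  -0.7 -0. ] gap 0.999 q [ -7.  30.  26.  98. -15.  55.  74.]
shift [ -3.1   1.2 121.5] rot [ 0.    -0.001 -0.002]
5326 ((560.5225219726562, -116.55284118652344), 16.37559700012207)
[ 0.55441242 -0.13340672  0.11001838] [ 0.57804407 -0.10968859  0.15798813]
```

View pics/w17.png

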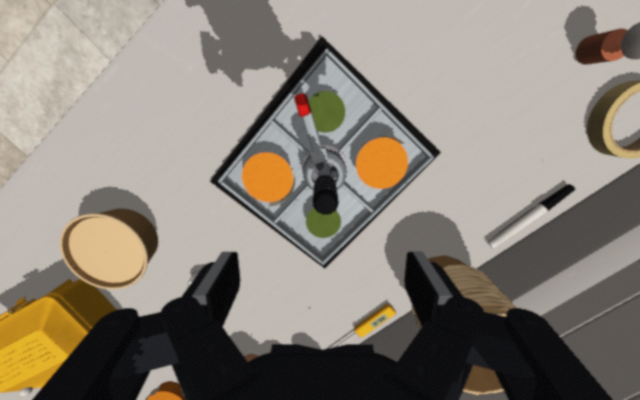

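Request:
play_rows(moves=[[1,-2,0.5,15,0,0,0],[1,-3.6,0.9,35,0,0,0],[1,-3.6,0.9,60,0,0,0],[1,-3.6,0.9,85,0,0,0],[1,-3.6,0.9,105,0,0,0],[1,-3.6,0.9,117,0,0,0],[1,-3.6,0.9,121.5,0,0,0],[1,-3.6,0.9,121.5,0,0,0]])

```text
time_s: 24.3
ee_pos: [0.567, -0.1224, 0.1102]
orientation: [180.0, 0.0, 139.8]
contact_force: [-0.1, 0.0, 0.3]
finger_gap: 1.0
```

Request:
play_rows(moves=[[0.5,0,0,0,0,0,0],[0.35,0,0,0,0,0,0],[0.3,0,0,0,0,0,0],[0.2,0,0,0,0,0,0],[0,0,0,0,0,0,0],[0,0,0,0,0,0,0],[0,0,0,0,0,0,0],[0,0,0,0,0,0,0]], grip_force=100)

```text
time_s: 25.3
ee_pos: [0.5678, -0.1219, 0.1109]
orientation: [179.9, 0.1, 139.9]
contact_force: [1.6, 2.1, 5.8]
finger_gap: 0.25
```

```bash
python3 - <<'E'
from h import *
p,d,ci=grab("wrist","w18");o=st()
E
```

```text
t 25.35 tcp [ 0.5678 -0.1219  0.1109] ori [1.7991e+02 6.0000e-02 1.3987e+02] F [1.5 1.6 5.9] gap 0.251 q [ -4.  39.  21. 104. -21.  41.  78.]
```

View pics/w18.png

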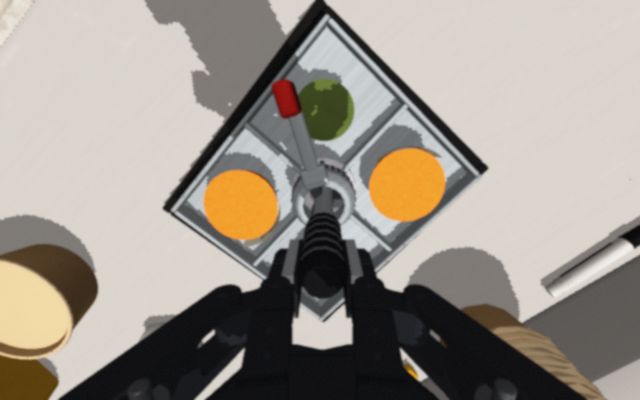

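Request:
play_rows(moves=[[0,0,0,-2,0,0,0],[0,0,0,-4,0,0,0],[0,0,0,-7,0,0,0],[0,0,0,-11,0,0,0],[0,0,0,-16,0,0,0],[0,0,0,-22,0,0,0],[0,0,0,-28,0,0,0],[0,0,0,-32,0,0,0]])

```text
time_s: 26.35
ee_pos: [0.567, -0.1224, 0.1428]
orientation: [180.0, 0.0, 139.8]
contact_force: [0.2, -0.6, -8.5]
finger_gap: 0.257
```

```bash
python3 - <<'E'
from h import *
p,d,ci=grab("scene","s19");o=st(); print(o['wrist_torque']); crop(p,280,460,100,290,3,"s19c")
E
```

```text
t 26.4 tcp [ 0.5672 -0.1225  0.1432] ori [1.7996e+02 6.0000e-02 1.3984e+02] F [-0.5 -0.1 -7.2] gap 0.247 q [ -5.  37.  23. 103. -19.  44.  77.]
[ 0.00853065  0.00490561 -0.02958918]
```

View pics/s19c.png

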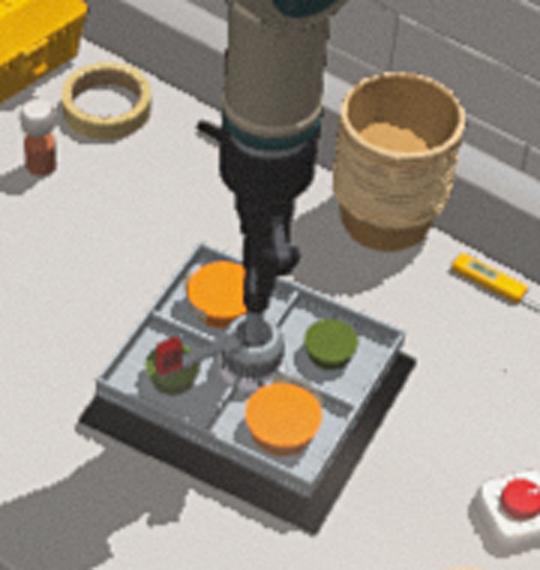

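The caddy is up, level and with all four tubs in place. I'll keep lifting.

Request:
play_rows(moves=[[0,0,0,-5,0,0,0],[0,0,0,-15,0,0,0],[0,0,0,-28,0,0,0],[0,0,0,-41,0,0,0],[0,0,0,-54,0,0,0],[0,0,0,-67,0,0,0],[0,0,0,-78,0,0,0],[0,0,0,-86,0,0,0]])

```text
time_s: 27.4
ee_pos: [0.5669, -0.1224, 0.229]
orientation: [180.0, 0.0, 139.8]
contact_force: [-0.8, 0.6, -8.9]
finger_gap: 0.253
```

Request:
play_rows(moves=[[0,0,0,-4,0,0,0],[0,0,0,-9,0,0,0],[0,0,0,-14,0,0,0],[0,0,0,-19,0,0,0],[0,0,0,-23,0,0,0],[0,0,0,-26,0,0,0],[0,0,0,-28,0,0,0],[0,0,0,-29,0,0,0]])

```text
time_s: 28.4
ee_pos: [0.5668, -0.1223, 0.2572]
orientation: [-180.0, -0.0, 139.8]
contact_force: [-0.6, 0.8, -8.4]
finger_gap: 0.251
```

Request:
play_rows(moves=[[0,0,0,0,0,0,0],[0,0,0,0,0,0,0],[0,0,0,0,0,0,0],[0,0,0,0,0,0,0],[0,0,0,0,0,0,0],[0,0,0,0,0,0,0],[0,0,0,0,0,0,0],[0,0,0,0,0,0,0]])

```text
time_s: 29.4
ee_pos: [0.5668, -0.1223, 0.2572]
orientation: [-180.0, -0.0, 139.8]
contact_force: [0.5, 0.1, -8.7]
finger_gap: 0.251
```

```bash
cat > lv.py <<'E'
from h import *
import sys
p,d,ci=grab("scene","s"+sys.argv[1]); crop(p,240,480,60,300,2.5,"s"+sys.argv[1]+"c"); o=st(); print(o['wrist_torque'],o['joint_velocities'].round(2))
p,d,ci=grab("wrist","w"+sys.argv[1]); W=cloud(d,ci);P=p.astype(int);X,Y,H=[W[...,i] for i in range(3)]
z0=o['ee_pos'][2]-.1109
rim=(abs(X-.56)<.15)&(abs(Y+.125)<.16)&(H-z0<.033)&(H-z0>.02)&(P.max(-1)>70)&(P.max(-1)-P.min(-1)<40)
r=W[rim]; A=np.c_[r[:,:2],np.ones(len(r))]; k=np.linalg.lstsq(A,r[:,2],rcond=None)[0]
print("rim n",rim.sum(),"tilt deg",np.degrees(k[:2]),"z mean",r[:,2].mean(),"-> underside",r[:,2].mean()-.024)
E
python3 lv.py 20
```

```text
t 29.45 tcp [ 0.5668 -0.1223  0.2572] ori [-1.8000e+02 -1.0000e-02  1.3985e+02] F [ 0.7  0.1 -8.3] gap 0.248 q [ -7.  29.  26.  95. -15.  59.  73.]
[-0.04584967 -0.01320171 -0.04520436] [-0.03 -0.08  0.05 -0.01 -0.02  0.08 -0.02]
rim n 6762 tilt deg [-0.25122055  0.49722453] z mean 0.17115885153668686 -> underside 0.14715885153668687
```

View pics/s20c.png

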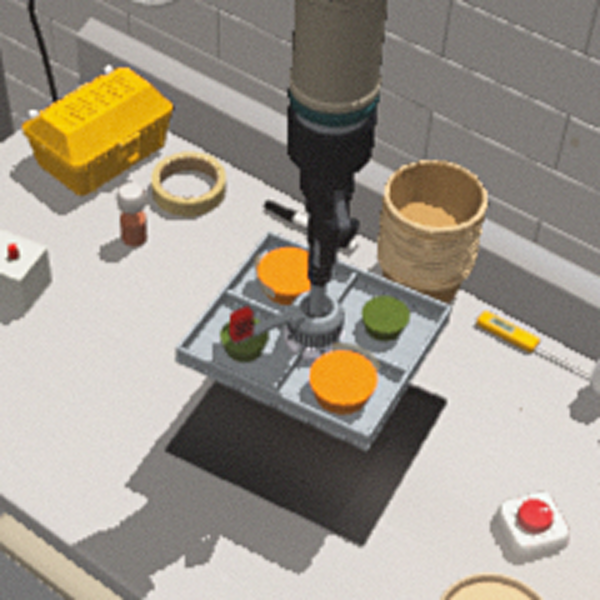

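View pics/w20.png

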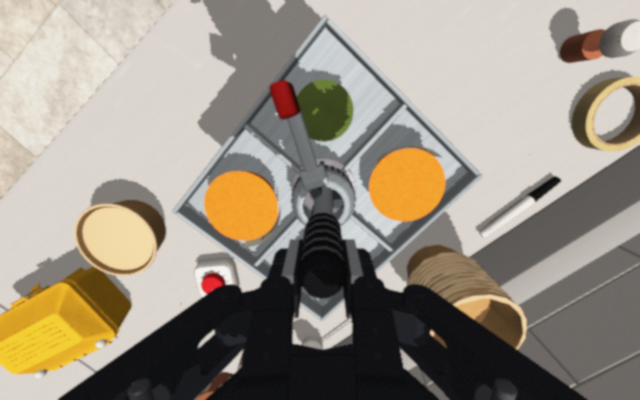

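Lifted about 14 cm, level, all tubs in place. Now hold still for more than 3 s.

Request:
play_rows(moves=[[0,0,0,0,0,0,0],[0,0,0,0,0,0,0],[0,0,0,0,0,0,0],[0,0,0,0,0,0,0],[0,0,0,0,0,0,0],[0,0,0,0,0,0,0],[0,0,0,0,0,0,0],[0,0,0,0,0,0,0]])

```text
time_s: 30.5
ee_pos: [0.5668, -0.1224, 0.2572]
orientation: [-180.0, -0.0, 139.8]
contact_force: [-0.0, 0.4, -8.7]
finger_gap: 0.251
```

Request:
play_rows(moves=[[0,0,0,0,0,0,0],[0,0,0,0,0,0,0],[0,0,0,0,0,0,0],[0,0,0,0,0,0,0],[0,0,0,0,0,0,0],[0,0,0,0,0,0,0],[0,0,0,0,0,0,0],[0,0,0,0,0,0,0]])

```text
time_s: 31.5
ee_pos: [0.5668, -0.1224, 0.2572]
orientation: [180.0, -0.0, 139.8]
contact_force: [0.8, 0.1, -8.3]
finger_gap: 0.251
```

Request:
play_rows(moves=[[0,0,0,0,0,0,0],[0,0,0,0,0,0,0],[0,0,0,0,0,0,0],[0,0,0,0,0,0,0],[0,0,0,0,0,0,0],[0,0,0,0,0,0,0],[0,0,0,0,0,0,0],[0,0,0,0,0,0,0]])

```text
time_s: 32.5
ee_pos: [0.5668, -0.1223, 0.2572]
orientation: [180.0, -0.0, 139.8]
contact_force: [-0.4, -0.8, -9.8]
finger_gap: 0.255
```

```bash
python3 lv.py 21; python3 -c "
from rig import *
print(close_job())"
```

```text
t 32.55 tcp [ 0.5669 -0.1223  0.2572] ori [180.    -0.   139.85] F [-0.4 -0.1 -8.4] gap 0.246 q [ -7.  29.  26.  95. -15.  59.  73.]
[-0.04301148  0.01049117  0.0139082 ] [-0.08 -0.02  0.   -0.06  0.02  0.08  0.1 ]
rim n 6777 tilt deg [-0.23070404  0.49222583] z mean 0.17117367349477022 -> underside 0.14717367349477023
the job is handed in; nothing more can be done
None
```

The caddy is being held up by its post, level and with all four tubs in place. I handed the job in at 32.6 s of the 72 s allowed.

- **Post:** I took the black-gripped post from the white block and stood it in the open chuck. It touched the chuck floor at the expected height, and its top measured about 162 mm above the table, so it is fully home.
- **Lever:** I swung it clockwise until the camera reading passed the 1.6 rad stop. The reading came out slightly high (1.64), because the caddy had turned about 1° within the mat's play. I never felt a hard stop: the push stayed at about 5 N. After I let go, the lever settled at about 1.36 rad, as described for a tight chuck.
- **Lift and hold:** The arm held the same pose for just over 4 s with 100 N of grip. In the last check the caddy's underside was about 14 cm above the mat, with a tilt of about 0.5° and no sign of slip. The measured load was about 8.5 N, which fits 0.9 kg.

I touched nothing else on the table, and no check failed.

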